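Swipe the desk light up to full on its curved touch dimmer

TASK

Turn the desk light up to full: with the gripper shut, lightly run the fingertips along the curved black touch strip, touching each raised mark in order from the red one at one end to the yellow one at the other. Finish while holding: keep the fingertips resting lightly on the yellow mark, so that the strip stays pressed in a little. Do not shift, grip or lift the dimmer, and leave the other things on the desk alone.

Things in the scene. Friction and masses are not known exactly. Their poses are not given: they have to be found in the camera images.
- dimmer: white C-shaped dimmer console, loose, 0.9 kg, at any yaw: an arc of mean radius 110 mm, 56 mm wide, 22 mm tall, spanning 156 deg plus round ends; a flat red disc marks its red end, a flat yellow one its yellow end (26 mm, colour only, not marks to touch). Origin: centre of the arc's circle, at desk height, inside the curve; x points to the middle of the arc (mark4), y to the mark7 end, z up
- strip (a joint): travel of the black touch strip: a sprung arc 28 mm wide along the middle of the console, mean radius 110 mm, its top 30 mm above the desk when free (8 mm above the white housing). The whole strip sinks level: 0 = free, 0.007 m = at its stop. It takes about 1 N to start it and 0.7 N more per mm, about 6 N at the stop; it springs back
- mark1: raised rounded ridge across the black strip (RED: the first, dimmest mark), 12 mm long across the strip, about 9 mm wide along it, standing 1.5 mm proud, so its top is 31.5 mm above the desk when the strip is free. It sinks with the strip. Origin: centre of its top; x points along the ridge (radially outward from the arc's centre), y along the strip towards the next higher mark, z up. Neighbouring marks are 42 mm apart along the arc (22 deg)
- mark2: raised rounded ridge across the black strip (white, number 2 of 7), 14 mm long across the strip, about 9 mm wide along it, standing 1.5 mm proud, so its top is 31.5 mm above the desk when the strip is free. It sinks with the strip. Origin: centre of its top; x points along the ridge (radially outward from the arc's centre), y along the strip towards the next higher mark, z up. Neighbouring marks are 42 mm apart along the arc (22 deg)
- mark3: raised rounded ridge across the black strip (white, number 3 of 7), 16 mm long across the strip, about 9 mm wide along it, standing 1.5 mm proud, so its top is 31.5 mm above the desk when the strip is free. It sinks with the strip. Origin: centre of its top; x points along the ridge (radially outward from the arc's centre), y along the strip towards the next higher mark, z up. Neighbouring marks are 42 mm apart along the arc (22 deg)
- mark4: raised rounded ridge across the black strip (white, number 4 of 7), 18 mm long across the strip, about 9 mm wide along it, standing 1.5 mm proud, so its top is 31.5 mm above the desk when the strip is free. It sinks with the strip. Origin: centre of its top; x points along the ridge (radially outward from the arc's centre), y along the strip towards the next higher mark, z up. Neighbouring marks are 42 mm apart along the arc (22 deg)
- mark5: raised rounded ridge across the black strip (white, number 5 of 7), 20 mm long across the strip, about 9 mm wide along it, standing 1.5 mm proud, so its top is 31.5 mm above the desk when the strip is free. It sinks with the strip. Origin: centre of its top; x points along the ridge (radially outward from the arc's centre), y along the strip towards the next higher mark, z up. Neighbouring marks are 42 mm apart along the arc (22 deg)
- mark6: raised rounded ridge across the black strip (white, number 6 of 7), 22 mm long across the strip, about 9 mm wide along it, standing 1.5 mm proud, so its top is 31.5 mm above the desk when the strip is free. It sinks with the strip. Origin: centre of its top; x points along the ridge (radially outward from the arc's centre), y along the strip towards the next higher mark, z up. Neighbouring marks are 42 mm apart along the arc (22 deg)
- mark7: raised rounded ridge across the black strip (YELLOW: the last, brightest mark), 24 mm long across the strip, about 9 mm wide along it, standing 1.5 mm proud, so its top is 31.5 mm above the desk when the strip is free. It sinks with the strip. Origin: centre of its top; x points along the ridge (radially outward from the arc's centre), y along the strip towards the next higher mark, z up. Neighbouring marks are 42 mm apart along the arc (22 deg)
- glue: bystander, loose: orange glue stick, round, 26 mm across, 52 mm tall, standing inside the curve of the dimmer. Origin: centre of underside
- eraser: bystander, loose: white eraser in a green sleeve, 24 x 50 x 14 mm, lying near the open side of the dimmer. Origin: centre of underside
- adapter: bystander, loose: white charger cube, 42 x 42 x 30 mm, near the open side of the dimmer. Origin: centre of underside
- mouse: bystander, loose: black computer mouse, 105 x 60 x 33 mm. Origin: centre of underside
- tumbler: bystander, loose: clear glass tumbler, 72 mm across, 100 mm tall. Origin: centre of underside
- notes: bystander, loose: block of yellow and orange note paper, 76 x 76 x 24 mm. Origin: centre of underside
- jar: bystander, loose: jar with a green cap, 64 mm across, 75 mm tall. Origin: centre of underside

How it is judged:
By the outcome, as a careful person would: the job done as asked, in the order asked, and still so for the second after the job is handed in, while the arm keeps its last pose, push and grip.
It also fails if it takes over 51 s, if anything falls off the work surface, if the arm or the gripper's body presses on something with over 40 N, if the wrist force passes 120 N, or if a joint passes its speed limit or range.

ROBOT

A 6-joint arm with a two-finger parallel gripper is mounted at the origin on the work surface. World frame = base frame: x ahead of the robot, y to its left, z up, the work surface at z = 0. Lengths are in m, angles in rad, forces in N, time in s.
With the tool pointing down it reaches from about 0.425 to 0.95 m from the base axis. Payload 3.5 kg.
Tool frame: the origin (TCP) lies between the finger pads; the fingertips stand 19 mm ahead of it and the grasp point (between the pads) is the TCP (finger_overhang is the z of the fingertips in the tool frame, in m); z points along the fingers, y is the line along which they close (so a half turn about z gives the same grasp; the last joint's range is limited). The gripper opens to 85 mm and grips with 20 to 120 N. Pads are 22 mm wide; open, the fingers measure 114 mm over their backs; the gripper's body (76 mm by 85 mm) begins 54 mm behind the grasp point. The pads swing forward as they close: fully open they stand 13 mm farther back than shut.
Start: joints at [0.99, 0.286, 1.577, -0, 1.279, -0.15], TCP at [0.282, 0.613, 0.25] pointing down, gripper open.
Joint ranges: [-2.77, 2.77], [-0.9, 2.22], [0.21, 2.48], [-1.53, 4.67], [0.24, 2.81], [-2.84, 2.84]. Speed limits (rad/s): [2.79, 2.79, 3.14, 3.14, 3.14, 3.14].

INTERFACE

Orientations are given as a unit quaternion [w, x, y, z].
In Python, from station import * gives the robot as it stands. Calls block until the motion is done:
- move_pose(position, orientation): joint-space move of the TCP to a pose.
- move_l(position, max_speed=0.15, rotation=None, force_limit=None): straight line of the TCP; rotation=None keeps the orientation; max_speed is the mean speed in m/s. With force_limit (N) it stops when the force on the tool has changed by that much, and returns True; else False.
- move_j(angles): joint-space move.
- release() and close_gripper(): open the fingers fully, or close them until they stop; the grip force is fixed at half the most.
- sleep(seconds).
- ik(position, orientation): joint angles nearest the present ones, or None.
- get_image(name): name is "side" or "top"; returns (picture, depth): 420x560x3 uint8, blue, green, red; 420x560 float32, m along the optical axis (not along the pixel's ray), 0 where there is no reading.
- calibration(name): a dict with "fx", "fy", "cx", "cy" (pixels), "dist" ([k1, k2, p1, p2, k3] as OpenCV has them; the pictures are not rectified), "R" (3x3) and "t" (3): a world point X has camera coordinates R X + t. Camera axes: x right, y down, z forward; pixel columns grow to the right and rows downward; lengths in m; the calibration is good to about 2 mm. A picture is of the moment at which its call begins. calibration takes no time and is no camera call.
A pose or a line that the arm cannot do raises IKError and nothing moves.
- sign_off(): hands the job in; it is judged then, once.
Trained networks look in the newest picture that a camera, given by its name, has taken for a name from the list of things; names that differ only in an ending like _2 or _b are one class to them, and where a whole thing is asked for, a point or a joint stands for the part that bears it (a point fixed in the world has none). Each returns a list of dicts, best first, with "score" (0 to 1); they miss things now and then, are a little off and sometimes report something else, mostly with a low value. They report only what shows in the picture. A call takes as long as a camera call.
- masks_of(camera, thing): "mask" (420x560 bool, what is visible of it) and "extent" ([left, top, width, height] in pixels, round what is visible of it).
Readings, each from a call of its own:
- read_t(): time.
- read_joints(): joint angles.
- read_joint_velocities(): joint speeds.
- read_effort(): joint torques, N m.
- read_tool_pos(): TCP position.
- read_tool_rot(): TCP orientation.
- read_force(): force on the tool from outside, world axes, zero at the start.
- read_moment(): the same for the moment, N m.
- read_grip_width(): opening from 0.0 (shut) to 1.0 (fully open).
- read_finger_force(): force on a finger pad.
Only numpy, scipy, OpenCV 4.12 (cv2) and the standard library are available. Lean on these libraries where they do the work, as an engineer would, in place of code of your own. Each camera call takes 0.05 s, during which the arm holds its last target. There are 200 camera calls.

## Working session

There is one attempt and no reset: what is moved stays moved. The work goes in short steps, each a Python script; the robot and the scene stay as the last script left them, time stands still between calls to the robot, and variables do not carry over. Pictures are saved under pics/ and viewed, at most 10 in all, crops included, and the job is handed in when it is done.

```bash
mkdir -p pics; ls; python3 - <<'E'
from station import *
import cv2,numpy as np
for n in("top","side"):
    p,d=get_image(n);cv2.imwrite(f"pics/{n}1.png",p);np.savez(f"{n}1.npz",p=p,d=d)
    c=calibration(n);print(n,c)
    for th in("dimmer","strip","mark1","mark7"):
        for m in masks_of(n,th)[:2]:
            v,u=np.nonzero(m["mask"]);print(th,round(m["score"],2),m["extent"],u.mean(),v.mean())
print(read_tool_rot(),read_t())
E
```

```text
pics
top {'fx': 439.7578861063213, 'fy': 439.7578861063213, 'cx': 281.8525115030542, 'cy': 204.50926869874417, 'dist': array([-0.12384784,  0.        ,  0.        ,  0.        ,  0.        ]), 'R': array([[-0.01357088, -0.99987164,  0.00851716],
       [-0.99443232,  0.01260587, -0.10462047],
       [ 0.10449968, -0.00988953, -0.99447575]]), 't': array([0.00768841, 0.55681053, 1.30838624])}
dimmer 0.62 [244.8, 159.9, 62.0, 85.5] 282.8338732068487 195.5724201758445
strip 0.96 [252.9, 164.7, 50.9, 71.4] 285.21552723059096 192.9640787949015
side {'fx': 383.5246083448749, 'fy': 383.5246083448749, 'cx': 280.6248060585667, 'cy': 206.13810620012384, 'dist': array([-0.01946129,  0.        ,  0.        ,  0.        ,  0.        ]), 'R': array([[-0.6562617 , -0.75446151, -0.01041217],
       [-0.57579917,  0.50967648, -0.63928491],
       [ 0.4876227 , -0.41354288, -0.76889947]]), 't': array([0.39406658, 0.37724994, 0.67936809])}
dimmer 0.62 [227.0, 191.7, 107.8, 70.2] 287.99967266775775 219.52013093289688
strip 0.78 [235.8, 193.8, 90.8, 47.9] 289.4431137724551 212.80325064157398
mark1 0.22 [229.3, 196.1, 107.0, 64.4] 287.9483979763912 219.64721753794265
mark7 0.22 [229.3, 196.1, 107.0, 64.4] 287.9483979763912 219.64721753794265
[-9.81585200e-06  2.13719749e-01  9.76895014e-01 -2.32447696e-05] 0.5
```

```bash
python3 - <<'E'
import cv2,numpy as np
a=cv2.imread("pics/top1.png")[130:280,200:370];b=cv2.imread("pics/side1.png")[160:290,190:370]
a=cv2.resize(a,None,fx=3.5,fy=3.5,interpolation=2)
cv2.imwrite("pics/topc.png",a);cv2.imwrite("pics/sidec.png",cv2.resize(b,None,fx=4,fy=4,interpolation=2))
E
```

```text
(no output)
```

View pics/top1.png

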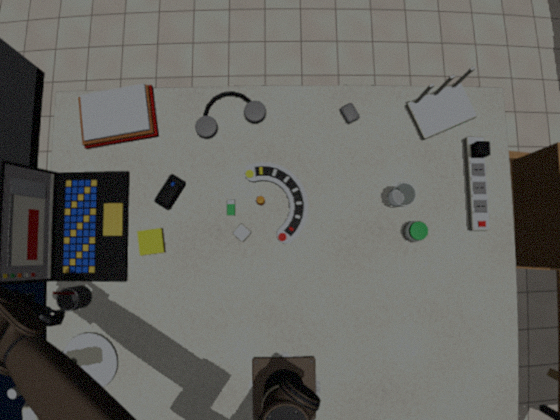

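View pics/topc.png

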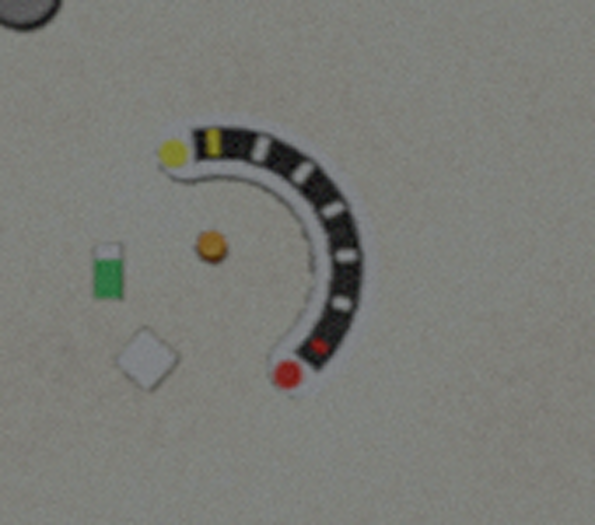

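View pics/sidec.png

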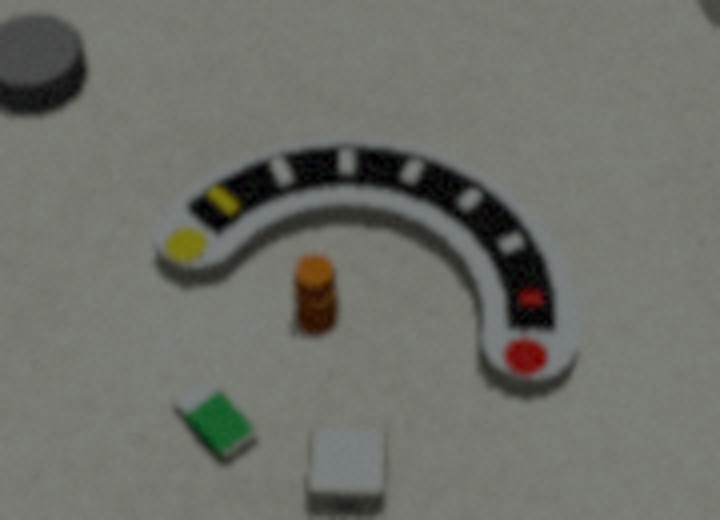

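The C-shaped dimmer opens left in the top view. Its marks run from red at crop (319,346) to yellow at (213,142); the side crop shows the same, from (531,299) to (222,202). The glue stick stands inside the curve. Next I fit x, y and yaw from both views.

```bash
cat > h.py <<'E'
import numpy as np,cv2
from scipy.optimize import least_squares
from scipy.spatial.transform import Rotation as Ro
def mark(p,k,r=.110,z=.0315):
    a=p[2]+np.radians(22)*(np.asarray(k)-4.)
    return np.stack([p[0]+r*np.cos(a),p[1]+r*np.sin(a),z+0*a],-1)
def proj(c,X):
    K=np.array([[c["fx"],0,c["cx"]],[0,c["fy"],c["cy"]],[0,0,1]])
    return cv2.projectPoints(np.asarray(X,float),cv2.Rodrigues(c["R"])[0],c["t"],K,c["dist"])[0][:,0]
E
python3 - <<'E'
from h import *
from station import *
T=(np.array([(319,346),(341,303),(346,256),(333,210),(303,174),(261,149),(213,142)])+.5)/3.5-.5+[200,130]
S=(np.array([(531,299),(511,243),(470,200),(413,171),(347,163),(282,172),(222,202)])+.5)/4-.5+[190,160]
k=np.arange(1,8);ct,cs=calibration("top"),calibration("side")
e=lambda c,U:(lambda p:(proj(c,mark(p,k))-U).ravel())
et,es=e(ct,T),e(cs,S)
for f in(et,es,lambda p:np.r_[et(p),es(p)]):
    best=min((least_squares(f,[.55,0,a]) for a in(-2,-1,0,1,2,3)),key=lambda r:r.cost)
    print(best.x,np.abs(best.fun).max())
np.save("p.npy",best.x);print(mark(best.x,k),np.hypot(*mark(best.x,k)[:,:2].T))
E
```

```text
[ 0.55284475  0.05930607 -1.10953848] 0.45168606358444663
[ 0.55056657  0.05801646 -1.10354054] 0.3120948666502841
[ 0.55157365  0.05850174 -1.10662042] 0.5583125091721683
[[ 0.48174635 -0.02649325  0.0315    ]
 [ 0.51867059 -0.04646201  0.0315    ]
 [ 0.56038658 -0.05114466  0.0315    ]
 [ 0.60081912 -0.03985925  0.0315    ]
 [ 0.63407993 -0.01424931  0.0315    ]
 [ 0.65532516  0.02195554  0.0315    ]
 [ 0.66146082  0.06348269  0.0315    ]] [0.48247429 0.52074744 0.56271564 0.60213983 0.63424001 0.65569285
 0.66450016]
```

```bash
cat >> h.py <<'E'
P=np.load("p.npy") if __import__("os").path.exists("p.npy") else None
ya=P[2]+np.pi if P is not None else 0
ax=(ya+np.pi/2)/2
Q=[0.,float(np.cos(ax)),float(np.sin(ax)),0.]
E
python3 - <<'E'
from h import *
from station import *
k=np.arange(1,8);M=mark(P,k)
for m in M:
    print(np.round(ik([m[0],m[1],.049],Q),2))
close_gripper()
m=M[0];move_pose([m[0],m[1],.15],Q);move_l([m[0],m[1],.068],.08)
sleep(.3);print(read_tool_pos(),m,read_tool_rot(),Q,read_force(),read_grip_width(),read_t())
a,_=get_image("top");b,_=get_image("side")
cv2.imwrite("pics/n1.png",cv2.resize(np.hstack([a[140:260,220:340],b[150:270,230:350]]),None,fx=3.3,fy=3.3,interpolation=2))
E
```

```text
[-0.27  0.14  2.17 -0.    0.83 -2.3 ]
[-0.28  0.22  2.08 -0.    0.85 -2.32]
[-0.27  0.3   1.98 -0.    0.87 -2.31]
[-0.23  0.37  1.88 -0.    0.9  -2.27]
[-0.18  0.43  1.8  -0.    0.92 -2.22]
[-0.12  0.47  1.74 -0.    0.93 -2.16]
[-0.06  0.48  1.72 -0.    0.94 -2.09]
[ 0.48194002 -0.02652884  0.06833635] [ 0.48174635 -0.02649325  0.0315    ] [ 3.04618577e-04 -2.30030745e-01  9.73183301e-01 -1.64350169e-04] [0.0, -0.23000999744259965, 0.9731882659981342, 0.0] [-0.14369119 -0.25266301  0.15128809] 0.0012723967901408521 5.15
```

View pics/n1.png

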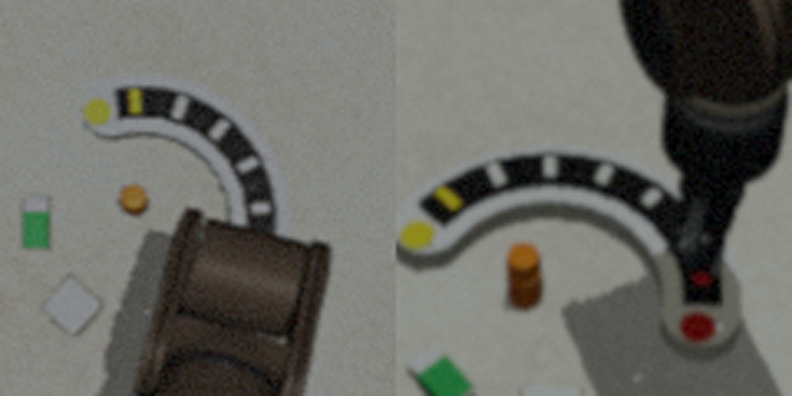

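The side view has the fingertips hovering just above and behind the red mark at about (702,278), as they should. I'll touch down now.

```bash
python3 - <<'E'
from h import *
from station import *
m=mark(P,1)
move_l([m[0],m[1],.054],.05);print(read_tool_pos()[2],read_force())
print(move_l([m[0],m[1],.0465],.006,force_limit=1.5))
print(read_tool_pos(),read_force());sleep(.3)
print(read_tool_pos(),[np.round(read_force(),2) for _ in range(4)],read_t())
E
```

```text
0.053323971427272056 [ 0.48505684  0.40253869 -0.96807965]
True
[ 0.48172548 -0.02650963  0.04906609] [0.12537446 0.11295117 1.85436575]
[ 0.48160282 -0.02644782  0.04899209] [array([1.69, 0.22, 2.29]), array([1.69, 0.22, 2.29]), array([1.69, 0.22, 2.29]), array([1.69, 0.22, 2.29])] 6.8
```

Contact comes at the expected height: tip at 30.0 mm, about 2 N. Now I sweep with the tip at about 29 mm.

```bash
python3 - <<'E'
from h import *
from station import *
z=.0479
m=mark(P,1);move_l([m[0],m[1],z],.01);sleep(.2)
print(np.round(read_tool_pos(),4),np.round(read_force(),2))
for k in np.arange(1.25,4.01,.25):
    m=mark(P,k);move_l([m[0],m[1],z],.025)
    t=read_tool_pos();print(k,np.round((t-[m[0],m[1],z])*1e3,2),np.round(read_force(),2))
print(read_t())
a,_=get_image("top");b,_=get_image("side")
cv2.imwrite("pics/n2.png",cv2.resize(np.hstack([a[140:260,220:340],b[150:270,230:350]]),None,fx=3.3,fy=3.3,interpolation=2))
E
```

```text
[ 0.4817 -0.0265  0.0479] [0.12 0.32 2.45]
1.25 [ 0.23 -0.24  0.02] [-0.29 -0.4   2.23]
1.5 [ 0.73 -0.37  0.24] [ 0.79 -0.46  0.01]
1.75 [-0.07 -0.01 -0.14] [-1.83  0.26  1.3 ]
2.0 [ 1.16 -0.44  0.53] [0.43 0.38 2.96]
2.25 [ 0.34 -0.09  0.04] [-0.93  0.39  2.82]
2.5 [ 0.76 -0.2   0.2 ] [0.74 0.2  1.21]
2.75 [-0.16  0.06 -0.2 ] [-1.9  -0.28  2.13]
3.0 [ 1.15 -0.16  0.52] [-0.36  0.98  2.91]
3.25 [0.36 0.05 0.05] [-0.38  0.04  2.57]
3.5 [0.59 0.07 0.12] [ 0.23 -0.65  1.17]
3.75 [-0.06 -0.   -0.14] [-1.55 -0.54  2.15]
4.0 [1.1  0.2  0.51] [-0.39  1.48  1.46]
14.1583
```

View pics/n2.png

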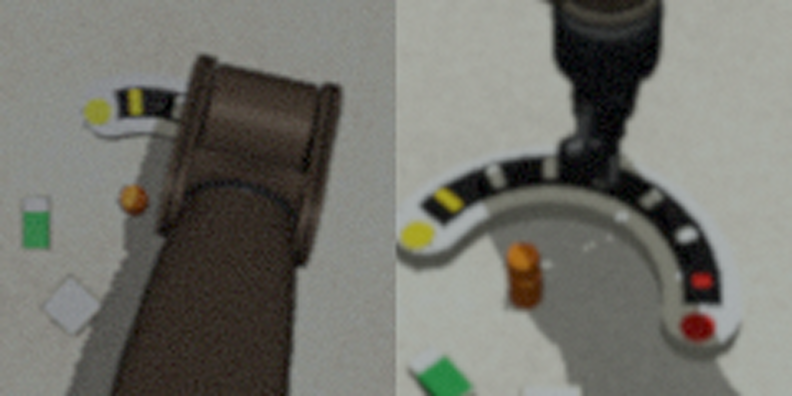

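The dimmer hasn't shifted: the red disc is still at (698,327) and the yellow one at (416,236). The fingertips are on mark 4, so I'll continue.

```bash
python3 - <<'E'
from h import *
from station import *
z=.0475
for k in np.arange(4.25,7.01,.25):
    m=mark(P,k);move_l([m[0],m[1],z],.025)
    t=read_tool_pos();print(k,np.round((t-[m[0],m[1],z])*1e3,2),np.round(read_force(),2))
sleep(.6);print(np.round((read_tool_pos()-[m[0],m[1],z])*1e3,2),np.round(read_force(),2),read_t())
a,_=get_image("top");b,_=get_image("side")
cv2.imwrite("pics/n3.png",cv2.resize(np.hstack([a[140:260,220:340],b[150:270,230:350]]),None,fx=3.3,fy=3.3,interpolation=2))
E
```

```text
4.25 [ 0.19  0.19 -0.01] [-1.02  0.26  2.38]
4.5 [0.4  0.31 0.03] [0.35 0.47 1.48]
4.75 [-0.01 -0.04 -0.05] [-1.93 -1.29  2.31]
5.0 [0.69 0.43 0.3 ] [0.05 0.49 2.17]
5.25 [0.27 0.39 0.02] [-0.18 -0.52  2.59]
5.5 [ 0.16  0.46 -0.04] [0.39 0.88 2.39]
5.75 [0.13 0.08 0.1 ] [-0.3  -2.33  3.15]
6.0 [0.37 0.57 0.19] [ 0.46 -0.46  2.8 ]
6.25 [ 0.08  0.49 -0.05] [0.27 0.37 1.67]
6.5 [-0.02  0.55 -0.06] [-0.22  0.42  2.09]
6.75 [0.16 0.08 0.16] [ 0.44 -1.18  2.98]
7.0 [0.09 0.64 0.08] [ 0.79 -0.21  3.12]
[0.01 0.21 0.02] [0.1  2.56 2.46] 21.7583
```

View pics/n3.png

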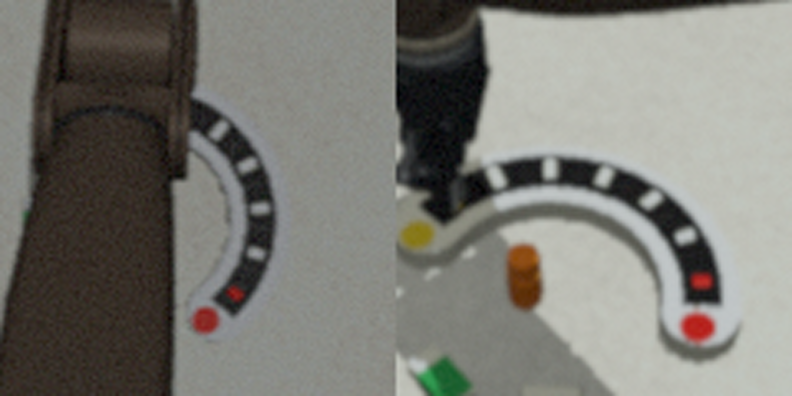

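The fingertips cover the yellow mark at about (447,200), pressing with about 2.5 to 3 N. The dimmer, glue stick and eraser haven't moved, so I'm handing in.

```bash
python3 -c "
from station import *
print(sign_off())"
```

```text
the job is handed in; nothing more can be done
None
```

I ran the shut fingertips along all seven marks from red to yellow and handed in with them resting lightly on yellow (about 2.5 N, strip in about 3 mm) after about 22 s; contact read near zero once, between marks 1 and 2, and the dimmer and the things in view near it looked unmoved.

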